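Load a stamp blank and feed it through the engraver's flap

ROBOT

A 7-joint arm with a two-finger parallel gripper is mounted at the origin on the work surface. World frame = base frame: x ahead of the robot, y to its left, z up, the work surface at z = 0. Lengths are in m, angles in rad, forces in N, time in s.
With the tool pointing down it reaches from about 0.4 to 0.85 m from the base axis. Payload 4.5 kg.
Tool frame: the origin (TCP) lies on the centre line of the jaws, within the pads' length; the fingertips stand ahead of it and the grasp point (between the pads) lies 6 mm ahead of it (r.tcp_to_tips is the x of the fingertips in the tool frame, in m); x points along the fingers, y is the direction in which the jaws open and shut, and the axes are right-handed (so a half turn about x gives the same grasp; the last joint's range is limited). The gripper opens to 88 mm and grips with 3 to 60 N. Pads are 18 mm wide; open, the fingers measure 123 mm over their backs; the gripper's body (75 mm by 187 mm) begins 45 mm behind the grasp point.
Start: joints at [1.246, 0.689, -0.195, 1.565, 0.157, 0.902, -0.215], TCP at [0.219, -0.585, 0.264] pointing down, gripper open.
Joint ranges: [-3.01, 3.01], [-0.46, 2.08], [-1.47, 1.51], [0.13, 2.56], [-1, 4.14], [0.04, 2.09], [-2.66, 2.66]. Speed limits (rad/s): [2.57, 2.57, 3.14, 3.14, 3.14, 3.14, 3.14].

INTERFACE

Orientations are given as a unit quaternion [x, y, z, w].
In Python, from plant import r gives the robot as it stands.
- The arm moves only by the tool play_rows, never from a script. Its argument "targets" is a list of rows, each a list of 3 entries, a list of its own where there are three numbers: the turn, a rotation vector about the world's x, y, z in rad, then the shift along the world's x, y, z in units of 40 mm (1.0 is 40 mm), then the closure in counts, from 0 (fully open) to 255 (shut). A call has 1 to 5 rows; each row shifts and turns the commanded pose from where the row before left it; what a row does not reach is not made up. A row lasts 1/10 s, in which the tool goes at most 50 mm and 8.59 degrees, less where a joint would pass 70% of its speed; a pose out of reach is approached as far as the arm can. A call is refused whole if a number of a shift passes 1 or a number of a turn 0.15, either way. A call with a gripper value outside its range is refused whole. The fingers move at their own pace and stop on an object; "newtons" is the grip in N (left out, the last holds). Time passes only in rows, so rows that do not move let the fingers close. It gives the time, the measured TCP pose, the force and the opening at its end, in the units of the state.
- r.get_state(): the state, without advancing time (a new reading comes with each control period).
- r.snapshot(name): name is "side" or "top"; returns a dict with "color" (384x512x3 uint8, red, green, blue), "fx", "fy", "cx", "cy" (pixels), "cam_to_world" (4x4, takes a point from camera to world coordinates). Camera axes: x right, y up, looking along -z (the intrinsics and any distortion apply to the point x, -y, -z); pixel columns grow to the right and rows downward; lengths in m; the calibration is good to about 2 mm. A picture is of the moment at which its call begins. There is no depth.
- r.finish_job(): hands the job in, once; it reports no verdict.
The state is a dict: "clock": time; "q": joint angles; "qd": joint speeds; "joint_torque": joint torques, N m; "tool_pos": TCP position; "eef_rot": TCP orientation; "contact_force": force on the tool from outside, world axes, zero at the start; "moment": the same for the moment, N m; "opening": opening from 0.0 (shut) to 1.0 (fully open).
Only numpy, scipy, OpenCV 4.12 (cv2) and the standard library are available. Lean on these libraries where they do the work, as an engineer would, in place of code of your own. Each camera call takes 0.05 s, during which the arm holds its last target.

TASK

Put the square wooden blank from the green mat flat into the pocket of the blue tray, then push the tray by its yellow lip along its lane, through the orange spring flap and fully home against the stop inside the engraver, so that the flap falls shut behind the pocket. Leave the other things on the bench where they are.

Things in the scene. Friction and masses are not known exactly. Their poses are not given: they have to be found in the camera images.
- engraver: White desktop engraver, fixed, 300 mm wide, 200 mm high, with a lane in front. Origin: on the bench, on the lane's centre line, in the plane of the closed flap (= front face). x: loading direction, along the lane into the machine; z up. Lane floor 6 mm above the bench, x = -400 to +130 mm, between grey rails 16 mm high, 9 mm wide, inner faces at y = +-38.5 mm. Opening 77 mm wide, 62 mm high.
- visor_edge (a point): Middle of the lower front edge of the engraver's clear visor (orange edge bar), a shelf over the lane: underside 150 mm above the bench, from the front face out to x = -70 mm, 296 mm wide. Axes as the engraver's. Near the end of the push the gripper's body meets it unless the tool leans back 30 to 45 degrees, fingers pointing forward and down towards the machine.
- stop (a point): Middle of the face of the rubber stop inside the engraver, 118 mm past the flap plane, that the tray's front plate comes home against. Axes as the engraver's.
- flap (a joint): Orange spring flap, 72 mm wide, 45 mm tall, hinged at its top edge 60 mm above the bench; lower edge 9 mm above the lane floor, so the tray's 5 mm base passes under it. 0 rad = shut; positive = swung into the machine (to 1.4); it cannot swing out. Weak spring (under 2 N at the edge). It rides over the tray's pocket and falls shut behind it once the rear plate is some 42 mm inside.
- tray: Loose blue tray, about 0.25 kg, in the lane (2.5 mm play a side), slides freely. Origin: underside, below the pocket's centre; x towards the machine, z up. Base 5 mm thick, 72 mm wide, x = -120 to +33 mm. Home: origin at x = +85 mm in the engraver's frame; the rear of the base with the yellow lip stays outside under the visor, and the flap shuts over the base.
- pocket (a point): Centre of the floor of the tray's pocket, 5 mm above the tray's underside (11 mm above the bench). Pocket 54 x 54 mm; front and rear plates 6 mm thick (outer faces at x = +-33 mm), 30 mm tall above this floor; at the sides only ledges 5 mm tall (y = 27 to 33 mm), so fingers closing across the lane have room. Axes as the tray's.
- lip (a point): Middle of the rear face of the tray's yellow push lip, the face to push on: upright, 40 mm wide, 10 mm thick, 30 mm tall above the base (its top 41 mm above the bench); 120 mm behind the pocket's centre. Axes as the tray's. When home it is 35 mm in front of the flap plane.
- blank_center (a point): Centre of the square wooden blank (44 x 44 mm, 30 mm tall, about 50 g), loose, flat on the green mat (mat 3 mm thick); axes along its edges, z up. When it lies in the pocket this point is 20 mm above the tray's underside (26 mm above the bench).
- screwdriver: Bystander: screwdriver about 200 mm long, lying at the right-hand side of the green mat; origin at its underside. Leave it where it is.
- cork_block: Bystander: cork sanding block, 90 x 50 x 30 mm, on the bench; origin at its underside. Leave it where it is.
- glue: Bystander: white glue bottle, 52 mm across, 130 mm tall, standing; origin at its underside. Leave it where it is.
- cup: Bystander: blue ceramic cup, 76 mm across, 100 mm tall, standing; origin at its underside. Leave it where it is.
- stain: Bystander: amber jar with steel lid, 60 mm across, 50 mm tall, standing; origin at its underside. Leave it where it is.
Mind the look-alikes: they are no part of the job. Several things look just like the part that bears blank_center: the one meant starts farthest to the robot's left.

How it is judged:
By the outcome, as a careful person would: the job done as asked, in the order asked, and still so for the second after the job is handed in, with the robot touching nothing.
It also fails if it takes over 61 s, if anything falls off the work surface, if the arm or the gripper's body presses on something with over 40 N, if the wrist force passes 120 N, or if a joint passes its speed limit or range.

## Working session

There is one attempt and no reset: what is moved stays moved. The work goes in short steps, Python scripts to look and compute and a tool call to move; the robot and the scene stay as the last step left them, time stands still between calls to the robot, and variables do not carry over. Pictures are saved under pics/ and viewed, and the job is handed in when it is done.

Besides the shell and the picture viewer there is one more tool, called after "Request:" by a JSON object that holds its "api" and its "payload". play_rows: Moves the arm, as the interface text tells. Its arguments: {"type":"object","properties":{"targets":{"type":"array","items":{"type":"array"}},"newtons":{"type":"number"}},"required":["targets"]}

```bash
ls; mkdir -p pics
python3 - <<'E'
from plant import r
import cv2,numpy as np,json
np.set_printoptions(precision=4,suppress=True)
print(r.get_state(), r.tcp_to_tips)
for n in("side","top"):
    s=r.snapshot(n); print(n,{k:v for k,v in s.items() if k!='color'})
    cv2.imwrite(f"pics/{n}0.png",s["color"][:,:,::-1])
E
```

```text
pics
{'clock': 0.0, 'q': array([ 1.2458,  0.69  , -0.1945,  1.5663,  0.1573,  0.9025, -0.2151]), 'qd': array([ 0.0009, -0.0017,  0.0015, -0.0006, -0.0012,  0.0009,  0.0009]), 'joint_torque': array([  0.0003, -52.756 ,  -1.2666, -15.3428,  -0.0526,   0.0066,
         0.0002]), 'tool_pos': array([ 0.2192, -0.5846,  0.2629]), 'eef_rot': array([-0.6956, -0.1269,  0.6959, -0.1256]), 'contact_force': array([ 0.3862, -1.0386, -0.9764]), 'moment': array([-0.0375, -0.0008,  0.02  ]), 'opening': 0.999963010939043} 0.025
side {'fx': 465.12593619929197, 'fy': 465.12593619929197, 'cx': 256.3276630194463, 'cy': 196.57338676809678, 'cam_to_world': array([[-0.9982,  0.0436, -0.0412,  0.479 ],
       [-0.0593, -0.6138,  0.7872,  1.0681],
       [ 0.009 ,  0.7882,  0.6153,  0.9889],
       [ 0.    ,  0.    ,  0.    ,  1.    ]])}
top {'fx': 420.9379972599086, 'fy': 420.9379972599086, 'cx': 256.37058086280695, 'cy': 190.7686361818746, 'cam_to_world': array([[-0.0101,  0.9805, -0.196 ,  0.2697],
       [-0.9999, -0.0091,  0.006 , -0.0577],
       [ 0.0041,  0.1961,  0.9806,  1.4973],
       [ 0.    ,  0.    ,  0.    ,  1.    ]])}
```

View pics/side0.png

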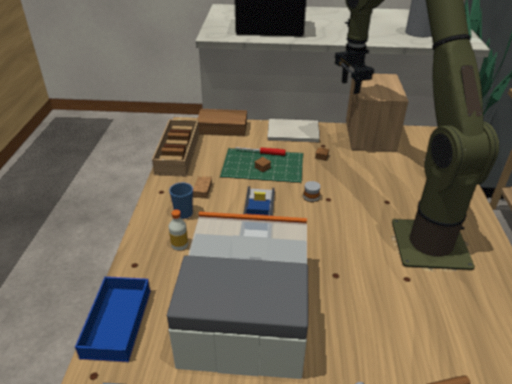

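View pics/top0.png

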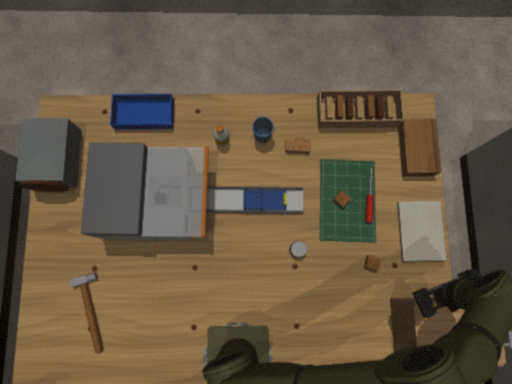

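The side view shows the engraver, the mat with a blank at (262,164), and a second similar block at (322,153). In the top view the mat blank is at (343,199), the look-alike at (372,263), the pocket near (265,200), and the yellow lip near (287,199). Next I'll crop in close.

Run:
```python
import cv2,numpy as np
t=cv2.imread("pics/top0.png"); s=cv2.imread("pics/side0.png")
a=cv2.resize(t[140:280,200:400],None,fx=4,fy=4,interpolation=cv2.INTER_CUBIC)
b=cv2.resize(s[130:260,180:340],None,fx=4.5,fy=4.5,interpolation=cv2.INTER_CUBIC)
cv2.imwrite("pics/top0c.png",a);cv2.imwrite("pics/side0c.png",b)
c=cv2.resize(t[80:180,300:450],None,fx=5,fy=5,interpolation=cv2.INTER_CUBIC);cv2.imwrite("pics/box0c.png",c)
```

```text
(no output)
```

View pics/top0c.png

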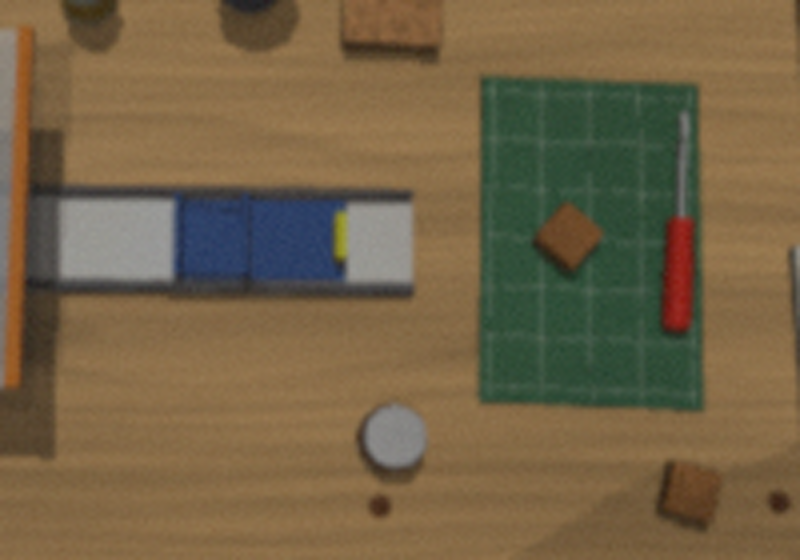

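View pics/side0c.png

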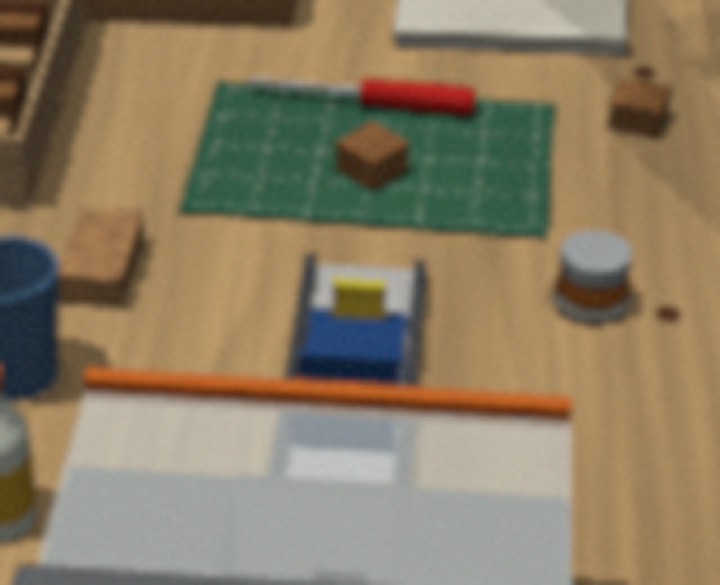

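View pics/box0c.png

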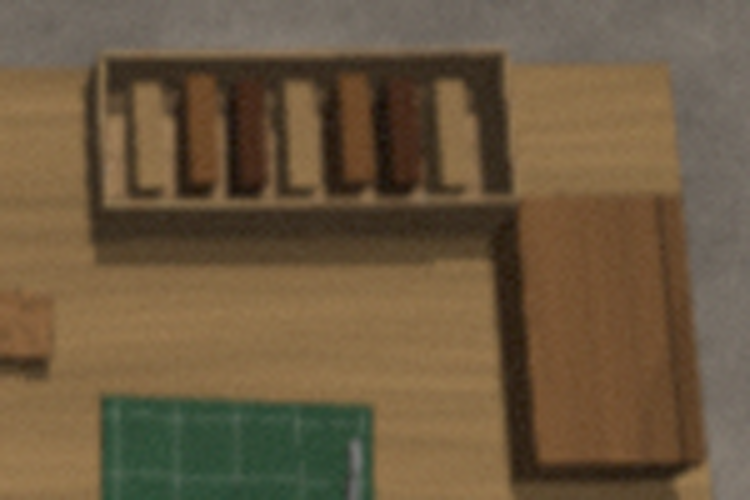

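Candidates for the blank in the top view are (343,199) on the green mat and (372,263) on the bench near the robot. The box at (360,108) holds only strips. I choose the one on the mat, which is farthest left. Now I'll measure.

```bash
cat > h.py <<'E'
import numpy as np,cv2
from plant import r
np.set_printoptions(precision=4,suppress=True)
def snap(n,f=None):
    s=r.snapshot(n)
    if f: cv2.imwrite(f"pics/{f}.png",s["color"][:,:,::-1])
    return s
def ray(s,uv):
    T=s["cam_to_world"]; d=np.array([(uv[0]-s["cx"])/s["fx"],-(uv[1]-s["cy"])/s["fy"],-1.])
    return T[:3,3],T[:3,:3]@d
def plane(s,uv,z):
    o,d=ray(s,uv); return o+d*(z-o[2])/d[2]
def proj(s,p):
    T=s["cam_to_world"]; c=T[:3,:3].T@(np.asarray(p)-T[:3,3])
    return np.array([s["cx"]-s["fx"]*c[0]/c[2], s["cy"]+s["fy"]*c[1]/c[2]])
def cross(s1,u1,s2,u2):
    o1,d1=ray(s1,u1);o2,d2=ray(s2,u2)
    A=np.stack([d1,-d2],1);t=np.linalg.lstsq(A,o2-o1,rcond=None)[0]
    p,q=o1+t[0]*d1,o2+t[1]*d2
    return (p+q)/2,np.linalg.norm(p-q)
def mask(s,lo,hi,roi):
    h=cv2.cvtColor(s["color"],cv2.COLOR_RGB2HSV); m=cv2.inRange(h,np.array(lo),np.array(hi))
    o=np.zeros_like(m);a,b,c,d=roi;o[b:d,a:c]=m[b:d,a:c];return o
E
python3 - <<'E'
from h import *
t=snap("top");s=snap("side")
m=mask(t,(4,90,40),(18,255,255),(330,185,358,213))
cs,_=cv2.findContours(m,0,2);c=max(cs,key=cv2.contourArea)
print("blank top",cv2.minAreaRect(c),cv2.contourArea(c))
pts=np.array([plane(t,p[0],0.033)[:2]*1000 for p in c.astype(float)],np.float32)
print(cv2.minAreaRect(pts),cv2.boxPoints(cv2.minAreaRect(pts)))
# side
m=mask(s,(4,90,30),(18,255,255),(250,150,276,176));cs,_=cv2.findContours(m,0,2);c2=max(cs,key=cv2.contourArea)
M=cv2.moments(c2);print("side",cv2.boundingRect(c2),M['m10']/M['m00'],M['m01']/M['m00'])
# tray
for nm,lo,hi,z in(("blue",(100,110,40),(125,255,255),.011),("yellow",(22,110,60),(35,255,255),.041)):
    m=mask(t,lo,hi,(235,180,300,222));cs,_=cv2.findContours(m,0,2);c=max(cs,key=cv2.contourArea)
    pts=np.array([plane(t,p[0],z)[:2]*1000 for p in c.astype(float)],np.float32)
    print(nm,cv2.boundingRect(c),cv2.minAreaRect(pts),cv2.boxPoints(cv2.minAreaRect(pts)).tolist())
m=mask(s,(22,110,40),(35,255,255),(240,185,280,210));print("side yel",cv2.boundingRect(m))
# visor bar (z .15)
m=mask(t,(5,150,90),(18,255,255),(195,140,215,245));cs,_=cv2.findContours(m,0,2);c=max(cs,key=cv2.contourArea)
pts=np.array([plane(t,p[0],.15)[:2]*1000 for p in c.astype(float)],np.float32);print("bar",cv2.boundingRect(c),cv2.boxPoints(cv2.minAreaRect(pts)))
# lane corners, grid
for uv in((303,188),(303,213.5),(212,187),(212,213)): print(uv,plane(t,uv,.016))
E
```

```text
blank top ((341.75, 198.74998474121094), (12.020814895629883, 12.727920532226562), 45.0) 140.0
((530.8662109375, -368.3433837890625), (42.084014892578125, 46.50592803955078), 43.62343978881836) [[ 499.5915 -366.028 ]
 [ 531.6767 -399.6932]
 [ 562.1409 -370.6588]
 [ 530.0557 -336.9936]]
side (255, 157, 15, 14) 262.2777777777777 163.90051679586563
blue (244, 189, 41, 21) ((536.5294799804688, -93.72991180419922), (143.88629150390625, 72.77365112304688), 88.68312072753906) [[498.4988708496094, -164.8178253173828], [571.2532958984375, -166.49029541015625], [574.56005859375, -22.641998291015625], [501.8056640625, -20.969528198242188]]
yellow (284, 193, 2, 12) ((532.228515625, -165.29296875), (3.524282693862915, 39.35209655761719), 88.65641021728516) [[512.5165405273438, -166.59326171875], [551.8578491210938, -167.5159912109375], [551.9404907226562, -163.99267578125], [512.5991821289062, -163.0699462890625]]
side yel (255, 192, 10, 8)
bar (202, 146, 6, 91) [[393.1594  99.7545]
 [692.6361  94.0666]
 [692.8684 106.2996]
 [393.3917 111.9875]]
(303, 188) [ 0.5744 -0.2346  0.016 ]
(303, 213.5) [ 0.4819 -0.2316  0.016 ]
(212, 187) [0.5811 0.0925 0.016 ]
(212, 213) [0.4868 0.0915 0.016 ]
```

Run:
```python
from h import *
t=cv2.imread("pics/top0.png"); s=cv2.imread("pics/side0.png")
a=cv2.resize(t[186:214,328:358],None,fx=13,fy=13,interpolation=cv2.INTER_CUBIC)
b=cv2.resize(s[152:178,248:278],None,fx=13,fy=13,interpolation=cv2.INTER_CUBIC)
b=cv2.copyMakeBorder(b,0,a.shape[0]-b.shape[0],0,0,0)
cv2.imwrite("pics/blank.png",np.hstack([a,b]))
c=cv2.resize(t[182:220,236:308],None,fx=11,fy=11,interpolation=cv2.INTER_CUBIC);cv2.imwrite("pics/tray.png",c)
from scipy.spatial.transform import Rotation as R
print(R.from_quat([-0.6956,-0.1269,0.6959,-0.1256]).as_matrix())
```

```text
[[-0.0007  0.3513 -0.9362]
 [ 0.0017 -0.9362 -0.3513]
 [-1.     -0.0019  0.0001]]
```

View pics/blank.png

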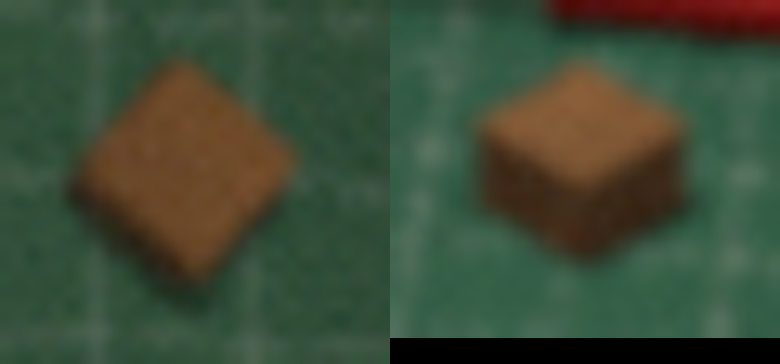

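View pics/tray.png

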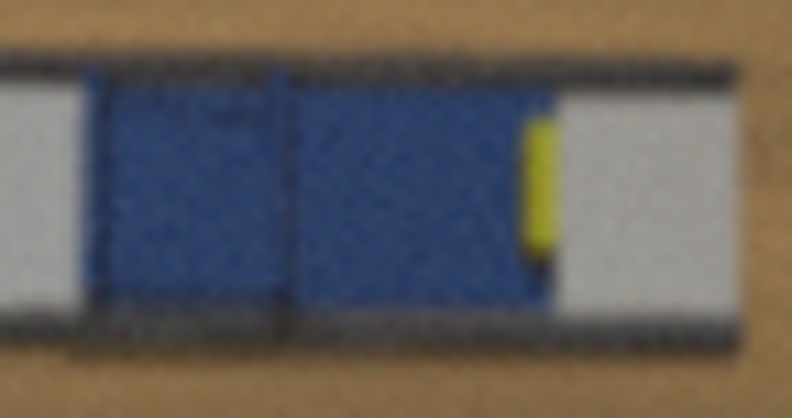

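Run:
```python
from h import *
t=snap("top");s=snap("side")
def px(o,p,f): return np.array(o)+(np.array(p)+.5)/f-.5
T=[px((328,186),p,13) for p in((180,55),(298,160),(197,278),(82,170))]
S=[px((248,152),p,13) for p in((193,182),(192,60),(298,125),(90,125))] # front(+y), back(-y), right(-x), left(+x)
P=np.array([plane(t,p,.033) for p in T]);print(P,P.mean(0))
Q=np.array([plane(s,p,.033) for p in S]);print(Q,Q.mean(0))
print(cv2.minAreaRect(P[:,:2].astype(np.float32)*1000),cv2.minAreaRect(Q[:,:2].astype(np.float32)*1000))
print("cross",cross(t,np.mean(T,0),s,np.mean(S,0)))
for n,p,z in(("front",(84,200),.041),("fplate in",(110,200),.041),("rplate in",(270,200),.041),("rplate out",(290,200),.041),("rear base",(556,290),.011),("lip rear",(559,188),.041),("lip front",(523,188),.041),("lip +x",(540,118),.041),("lip -x",(540,256),.041),("base+x",(420,84),.011),("base-x",(420,311),.011),("floor+x",(650,92),.006),("floor-x",(650,318),.006),("rail+x",(720,64),.016),("rail-x",(720,350),.016)):
    print(n,plane(t,px((236,182),p,11),z)[:2])
```

```text
[[ 0.5632 -0.3687  0.033 ]
 [ 0.5338 -0.3994  0.033 ]
 [ 0.5015 -0.3703  0.033 ]
 [ 0.5316 -0.3405  0.033 ]] [ 0.5325 -0.3697  0.033 ]
[[ 0.5319 -0.3404  0.033 ]
 [ 0.5353 -0.403   0.033 ]
 [ 0.5035 -0.3713  0.033 ]
 [ 0.5626 -0.367   0.033 ]] [ 0.5333 -0.3704  0.033 ]
((532.3897094726562, -369.5007629394531), (42.520591735839844, 44.711944580078125), 47.87281799316406) ((533.9845581054688, -371.2620849609375), (44.93535614013672, 44.793888092041016), 47.47916030883789)
cross (array([ 0.5329, -0.3697,  0.0332]), np.float64(0.0008897035534368299))
front [ 0.5292 -0.02  ]
fplate in [ 0.5291 -0.0283]
rplate in [ 0.5286 -0.0794]
rplate out [ 0.5285 -0.0858]
rear base [ 0.5034 -0.1724]
lip rear [ 0.5316 -0.1718]
lip front [ 0.5317 -0.1603]
lip +x [ 0.5545 -0.1663]
lip -x [ 0.5097 -0.1653]
base+x [ 0.5721 -0.1295]
base-x [ 0.4969 -0.1281]
floor+x [ 0.5697 -0.2053]
floor-x [ 0.4947 -0.2032]
rail+x [ 0.5768 -0.2274]
rail-x [ 0.4825 -0.2245]
```

Both views agree on the blank centre at (0.533, -0.370), with its top at 0.033 and axes at -42.5°/47.5°. The pocket is at (0.534, -0.052) and the lane yaw is 88.75°. The lip's rear face is at y = -0.172, and both plate and lip positions fit the given sizes.

Request:
{"api": "play_rows", "payload": {"targets": [[[0, 0, 0.047], [0.78, 0.54, 0], 0], [[0, 0, 0.047], [0.78, 0.54, 0], 0], [[0, 0, 0.047], [0.78, 0.54, 0], 0], [[0, 0, 0.047], [0.78, 0.54, -0.2], 0], [[0, 0, 0.047], [0.78, 0.54, -0.4], 0]]}}

```text
clock: 0.8
tool_pos: [0.3772, -0.477, 0.2407]
eef_rot: [0.676, 0.206, -0.676, 0.208]
contact_force: [0.6, 0.3, 0.0]
opening: 1.0
```

Request:
{"api": "play_rows", "payload": {"targets": [[[0, 0, 0.047], [0.78, 0.54, -0.5], 0], [[0, 0, 0.047], [0.78, 0.54, -0.5], 0], [[0, 0, 0.047], [0.78, 0.54, -0.5], 0], [[0, 0, 0.047], [0.8, 0.54, -0.5], 0], [[0, 0, 0.047], [0.8, 0.54, -0.5], 0]]}}

```text
clock: 1.3
tool_pos: [0.5342, -0.3683, 0.1389]
eef_rot: [-0.647, -0.285, 0.647, -0.285]
contact_force: [1.4, -0.2, 0.0]
opening: 1.0
```

Request:
{"api": "play_rows", "payload": {"targets": [[[0, 0, 0], [0, 0, 0], 0], [[0, 0, 0], [0, 0, 0], 0]]}}

```text
clock: 1.5
tool_pos: [0.5335, -0.3681, 0.139]
eef_rot: [-0.647, -0.286, 0.647, -0.285]
contact_force: [-1.1, -1.5, 0.3]
opening: 0.997
```

Request:
{"api": "play_rows", "payload": {"targets": [[[0, 0, 0], [0, -0.05, -0.6], 0], [[0, 0, 0], [0, 0, -0.6], 0], [[0, 0, 0], [0, 0, -0.5], 0], [[0, 0, 0], [0, 0, -0.4], 0], [[0, 0, 0], [0, 0, -0.2], 0]]}}

```text
clock: 2.0
tool_pos: [0.5316, -0.3724, 0.0468]
eef_rot: [-0.647, -0.284, 0.648, -0.284]
contact_force: [-0.0, 0.5, 0.4]
opening: 1.001
```

Run:
```python
from h import *
t=snap("top")["color"][:,:,::-1];s=snap("side")["color"][:,:,::-1]
a=cv2.resize(t[160:240,300:400],None,fx=4,fy=4,interpolation=2);b=cv2.resize(s[120:200,220:320],None,fx=4,fy=4,interpolation=2)
cv2.imwrite("pics/g1.png",np.hstack([a,b]));print(r.get_state()["tool_pos"])
```

```text
[ 0.5321 -0.3717  0.0471]
```

View pics/g1.png

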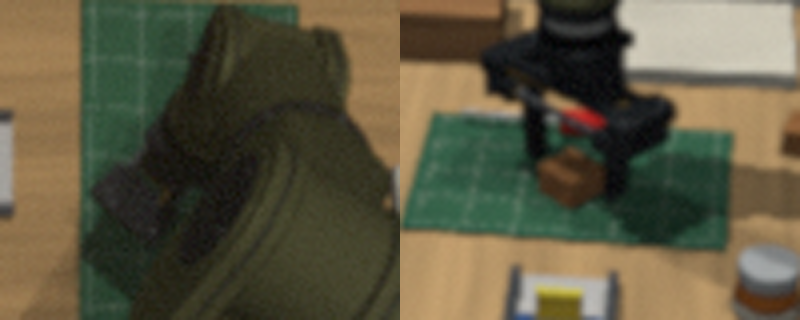

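The side crop shows the blank between the two fingers, at about (570,175). I'll lower and grip.

Request:
{"api": "play_rows", "payload": {"targets": [[[0, 0, 0], [0.02, 0.03, -0.17], 0], [[0, 0, 0], [0, 0, 0], 100], [[0, 0, 0], [0, 0, 0], 160], [[0, 0, 0], [0, 0, 0], 200], [[0, 0, 0], [0, 0, 0], 255]], "newtons": 20}}

```text
clock: 2.6
tool_pos: [0.5341, -0.3702, 0.0413]
eef_rot: [0.647, 0.284, -0.647, 0.285]
contact_force: [0.3, 0.4, 1.0]
opening: 0.662
```

Request:
{"api": "play_rows", "payload": {"targets": [[[0, 0, 0], [0, 0, 0], 255], [[0, 0, 0], [0, 0, 0], 255], [[0, 0, 0], [0, 0, 0], 255], [[0, 0, 0], [0, 0, 0], 255]]}}

```text
clock: 3.0
tool_pos: [0.5341, -0.3702, 0.0411]
eef_rot: [0.647, 0.285, -0.647, 0.285]
contact_force: [0.3, 0.1, 1.1]
opening: 0.499
```

Request:
{"api": "play_rows", "payload": {"targets": [[[0, 0, 0], [0, 0, 0.3], 255], [[0, 0, 0], [0, 0, 0.6], 255], [[0, 0, 0], [0, 0, 0.7], 255], [[0, 0, 0], [0, 0, 0.7], 255], [[0, 0, 0], [0, 0, 0], 255]]}}

```text
clock: 3.5
tool_pos: [0.5362, -0.3713, 0.1376]
eef_rot: [0.649, 0.282, -0.646, 0.287]
contact_force: [1.0, -1.0, 0.4]
opening: 0.5
```

Request:
{"api": "play_rows", "payload": {"targets": [[[0, 0, 0.072], [0, 0.5, 0], 255], [[0, 0, 0.072], [0, 0.8, 0], 255], [[0, 0, 0.072], [0, 0.8, 0], 255], [[0, 0, 0.072], [0, 0.8, 0], 255], [[0, 0, 0.072], [0, 0.8, 0], 255]]}}

```text
clock: 4.0
tool_pos: [0.5332, -0.2206, 0.1325]
eef_rot: [-0.585, -0.397, 0.585, -0.396]
contact_force: [1.0, 0.3, -1.1]
opening: 0.497
```

Request:
{"api": "play_rows", "payload": {"targets": [[[0, 0, 0.072], [0, 0.8, 0], 255], [[0, 0, 0.072], [0, 0.8, 0], 255], [[0, 0, 0.072], [0, 0.8, 0], 255], [[0, 0, 0.072], [0, 0.8, 0], 255], [[0, 0, 0.07], [0, 0.8, 0], 255]]}}

```text
clock: 4.5
tool_pos: [0.5333, -0.0608, 0.1326]
eef_rot: [-0.505, -0.495, 0.505, -0.494]
contact_force: [1.6, -0.1, -0.6]
opening: 0.496
```

Request:
{"api": "play_rows", "payload": {"targets": [[[0, 0, 0], [0, 0.25, 0], 255], [[0, 0, 0], [0, 0, 0], 255], [[0, 0, 0], [0, 0, 0], 255]]}}

```text
clock: 4.8
tool_pos: [0.5336, -0.0539, 0.1327]
eef_rot: [-0.506, -0.493, 0.507, -0.494]
contact_force: [-0.7, -0.5, 0.1]
opening: 0.499
```

Run:
```python
from h import *
from scipy.spatial.transform import Rotation as R
t=snap("top")["color"][:,:,::-1];s=snap("side")["color"][:,:,::-1]
a=cv2.resize(t[160:240,220:320],None,fx=4,fy=4,interpolation=2);b=cv2.resize(s[150:230,210:310],None,fx=4,fy=4,interpolation=2)
cv2.imwrite("pics/g2.png",np.hstack([a,b]));st=r.get_state();print(st["tool_pos"],st["opening"],st["clock"])
m=R.from_quat(st["eef_rot"]).as_matrix();print(m,np.degrees(np.arctan2(m[1,1],m[0,1])),st["q"])
```

```text
[ 0.5337 -0.0545  0.1328] 0.49887919192929225 4.9
[[-0.0005  0.9996 -0.0278]
 [-0.0018 -0.0278 -0.9996]
 [-1.     -0.0005  0.0018]] -1.5903702497085537 [ 0.1995  0.7879 -0.3082  1.9379  0.4801  0.4885 -0.4803]
```

View pics/g2.png

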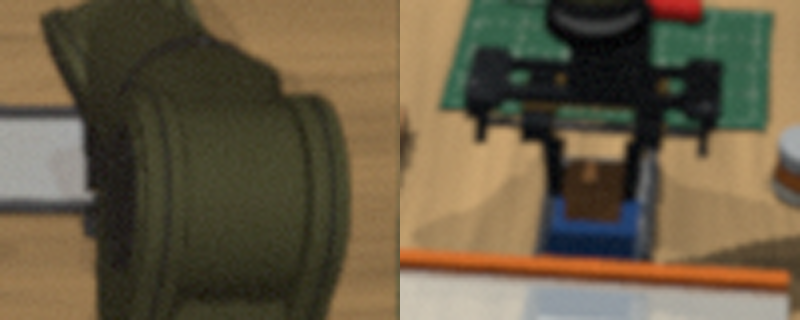

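Request:
{"api": "play_rows", "payload": {"targets": [[[0, 0, 0], [0.02, 0.05, -0.4], 255], [[0, 0, 0], [0, 0, -0.5], 255], [[0, 0, 0], [0, 0, -0.3], 255], [[0, 0, 0], [0, 0, -0.3], 255], [[0, 0, 0], [0, 0, 0], 255]]}}

```text
clock: 5.4
tool_pos: [0.5339, -0.0507, 0.0716]
eef_rot: [-0.505, -0.494, 0.507, -0.493]
contact_force: [0.1, 1.0, -1.0]
opening: 0.501
```

Request:
{"api": "play_rows", "payload": {"targets": [[[0, 0, 0], [0, 0, -0.2], 255], [[0, 0, 0], [0, 0, -0.2], 255], [[0, 0, 0], [0, 0, -0.1], 255], [[0, 0, 0], [0, 0, 0], 255]]}}

```text
clock: 5.8
tool_pos: [0.5344, -0.05, 0.0525]
eef_rot: [-0.506, -0.494, 0.506, -0.494]
contact_force: [-0.1, 0.1, -0.7]
opening: 0.501
```

Run:
```python
from h import *
s=snap("side")["color"][:,:,::-1]
b=cv2.resize(s[170:220,230:290],None,fx=10,fy=10,interpolation=2)
cv2.imwrite("pics/g3.png",b);st=r.get_state();print(st["tool_pos"],st["opening"],st["contact_force"],st["clock"])
```

```text
[ 0.5346 -0.05    0.0528] 0.5005484190327032 [ 0.0015 -0.5935 -0.3555] 5.85
```

View pics/g3.png

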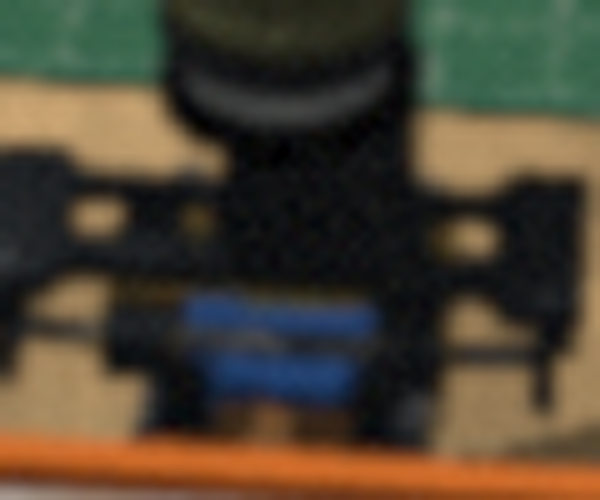

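The brown blank top at (280,420) sits ahead of the blue rear plate at (280,375), and there is no contact force. The blank is inside the pocket, about 3 mm above the floor.

Request:
{"api": "play_rows", "payload": {"targets": [[[0, 0, 0], [0, -0.02, -0.08], 255], [[0, 0, 0], [0, 0, 0], 255], [[0, 0, 0], [0, 0, 0], 255]]}}

```text
clock: 6.15
tool_pos: [0.5347, -0.0509, 0.0498]
eef_rot: [0.506, 0.494, -0.506, 0.494]
contact_force: [-0.0, 0.4, 0.0]
opening: 0.496
```

Request:
{"api": "play_rows", "payload": {"targets": [[[0, 0, 0], [0, 0, 0], 115], [[0, 0, 0], [0, 0, 0], 100], [[0, 0, 0], [0, 0, 0], 90], [[0, 0, 0], [0, 0, 0], 90]]}}

```text
clock: 6.55
tool_pos: [0.5348, -0.0508, 0.0498]
eef_rot: [0.506, 0.494, -0.506, 0.494]
contact_force: [-1.1, -0.3, 0.0]
opening: 0.65
```

Request:
{"api": "play_rows", "payload": {"targets": [[[0, 0, 0], [0, 0, 0.4], 90], [[0, 0, 0], [0, 0, 0.8], 90], [[0, 0, 0], [0, 0, 1], 90], [[0, 0, 0], [0, -0.6, 0.5], 90], [[0, 0, 0], [0, -1, 0], 200]]}}

```text
clock: 7.05
tool_pos: [0.5373, -0.1121, 0.1612]
eef_rot: [0.507, 0.494, -0.502, 0.497]
contact_force: [1.1, -0.6, 0.0]
opening: 0.58
```

Request:
{"api": "play_rows", "payload": {"targets": [[[0.14, -0.003, 0], [0, -0.9, 0], 255], [[0.14, -0.003, 0], [0, -0.9, 0], 255], [[0.14, -0.003, 0], [0, -0.6, 0], 255], [[0.14, -0.003, 0], [0, 0, 0], 255], [[0.14, -0.003, 0], [0, 0, 0], 255]]}}

```text
clock: 7.55
tool_pos: [0.5345, -0.2056, 0.157]
eef_rot: [0.645, 0.63, -0.312, 0.302]
contact_force: [0.5, 0.4, -0.3]
opening: 0.129
```

Run:
```python
from h import *
from scipy.spatial.transform import Rotation as R
t=snap("top")["color"][:,:,::-1];s=snap("side")["color"][:,:,::-1]
a=cv2.resize(t[160:240,220:320],None,fx=4,fy=4,interpolation=2);b=cv2.resize(s[130:230,210:310],None,fx=4,fy=4,interpolation=2)
cv2.imwrite("pics/g4.png",np.hstack([cv2.copyMakeBorder(a,0,80,0,0,0),b]));st=r.get_state();print(st["tool_pos"],st["opening"],st["clock"],st["contact_force"])
m=R.from_quat(st["eef_rot"]).as_matrix();print(m,st["q"])
```

```text
[ 0.5326 -0.2081  0.152 ] 0.03874628783030591 7.65 [ 0.0715 -0.2876 -0.3521]
[[ 0.0108  0.9995 -0.0309]
 [ 0.6216 -0.0309 -0.7828]
 [-0.7833 -0.0107 -0.6216]] [ 0.9823  1.0943 -0.8448  1.546   0.1325  0.9874  0.2697]
```

View pics/g4.png

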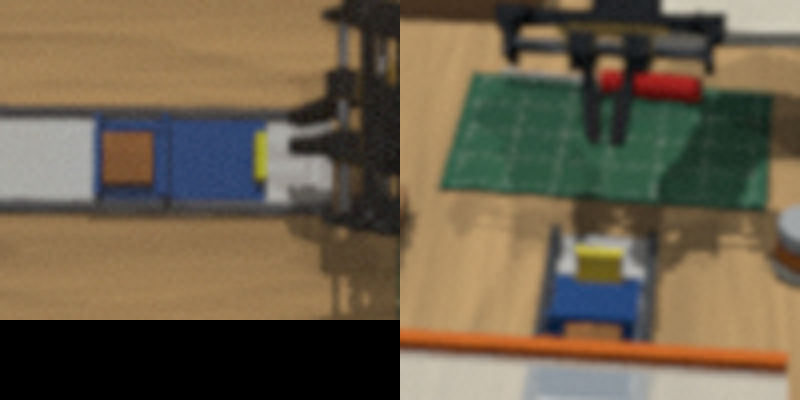

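The top crop shows the blank square and flat in the pocket at (128,158), and the fingers are shut behind the lip. I'll lower behind the lip.

Request:
{"api": "play_rows", "payload": {"targets": [[[0, 0, 0], [0, -0.6, -0.5], 255], [[0, 0, 0], [0, 0, -0.7], 255], [[0, 0, 0], [0, 0, -0.7], 255], [[0, 0, 0], [0, 0, -0.5], 255], [[0, 0, 0], [0, 0, -0.25], 255]]}}

```text
clock: 8.15
tool_pos: [0.5343, -0.2254, 0.0497]
eef_rot: [0.641, 0.631, -0.313, 0.304]
contact_force: [-0.4, 0.0, -0.0]
opening: 0.003
```

Request:
{"api": "play_rows", "payload": {"targets": [[[0, 0, 0], [0, 0, 0], 255], [[0, 0, 0], [0, 0, 0], 255]]}}

```text
clock: 8.35
tool_pos: [0.5355, -0.2265, 0.0518]
eef_rot: [0.642, 0.63, -0.313, 0.304]
contact_force: [0.1, 0.2, -0.6]
opening: 0.009
```

Run:
```python
from h import *
t=snap("top")["color"][:,:,::-1];s=snap("side")["color"][:,:,::-1]
a=cv2.resize(t[160:240,220:320],None,fx=4,fy=4,interpolation=2);b=cv2.resize(s[130:230,210:310],None,fx=4,fy=4,interpolation=2)
cv2.imwrite("pics/g5.png",np.hstack([cv2.copyMakeBorder(a,0,80,0,0,0),b]));st=r.get_state();print(st["tool_pos"],st["opening"],st["clock"],st["contact_force"])
```

```text
[ 0.5356 -0.2269  0.0521] 0.002375995586094046 8.45 [-0.8471 -0.1163  0.414 ]
```

View pics/g5.png

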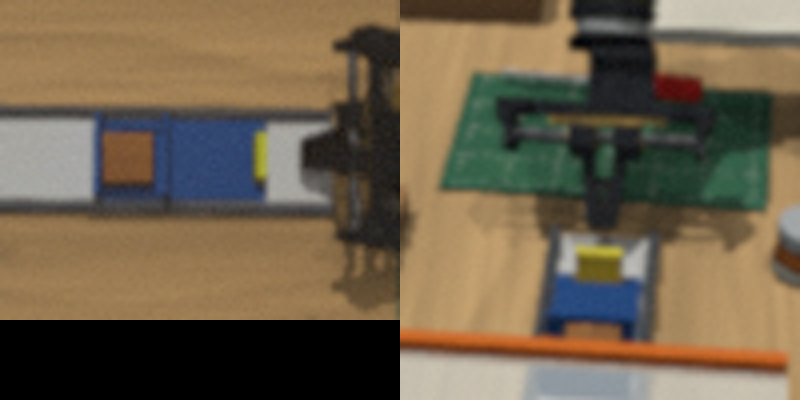

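Request:
{"api": "play_rows", "payload": {"targets": [[[0, 0, 0], [-0.08, 0, -0.22], 255], [[0, 0, 0], [0, 0, 0], 255], [[0, 0, 0], [0.01, 0.4, 0], 255], [[0, 0, 0], [0.01, 0.4, 0], 255], [[0, 0, 0], [0.01, 0.3, 0], 255]]}}

```text
clock: 8.95
tool_pos: [0.5325, -0.1825, 0.0417]
eef_rot: [0.642, 0.63, -0.313, 0.303]
contact_force: [0.4, -1.5, -0.6]
opening: 0.007
```

Request:
{"api": "play_rows", "payload": {"targets": [[[0, 0, 0], [0.01, 0.4, 0], 255], [[0, 0, 0], [0.01, 0.5, 0], 255], [[0, 0, 0], [0.01, 0.5, 0], 255]]}}

```text
clock: 9.25
tool_pos: [0.5341, -0.1273, 0.0417]
eef_rot: [0.643, 0.63, -0.314, 0.304]
contact_force: [0.3, -1.7, -0.4]
opening: 0.007
```

Run:
```python
from h import *
t=snap("top")["color"][:,:,::-1];s=snap("side")["color"][:,:,::-1]
a=cv2.resize(t[160:240,220:320],None,fx=4,fy=4,interpolation=2);b=cv2.resize(s[130:230,210:310],None,fx=4,fy=4,interpolation=2)
cv2.imwrite("pics/g6.png",np.hstack([cv2.copyMakeBorder(a,0,80,0,0,0),b]));st=r.get_state();print(st["tool_pos"],st["eef_rot"],st["opening"],st["clock"],st["contact_force"])
```

```text
[ 0.5334 -0.1237  0.0428] [ 0.6412  0.6324 -0.3116  0.303 ] 0.0038861926282313017 9.35 [ 0.1729 -0.8014  0.3868]
```

View pics/g6.png

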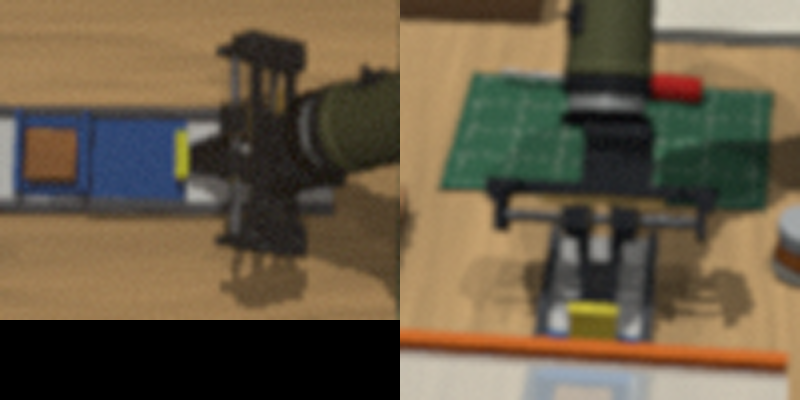

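The lip tracks the fingers and the blank stays in place. I'll keep pushing.

Request:
{"api": "play_rows", "payload": {"targets": [[[0, 0, 0], [0.01, 0.4, 0], 255], [[0, 0, 0], [0.01, 0.4, 0], 255], [[0, 0, 0], [0.01, 0.4, 0], 255], [[0, 0, 0], [0.01, 0.4, 0], 255], [[0, 0, 0], [0.01, 0.4, 0], 255]]}}

```text
clock: 9.85
tool_pos: [0.5364, -0.0483, 0.0413]
eef_rot: [0.643, 0.629, -0.314, 0.304]
contact_force: [-1.3, -1.9, 0.3]
opening: 0.005
```

Request:
{"api": "play_rows", "payload": {"targets": [[[0, 0, 0], [0.01, 0.4, 0], 255], [[0, 0, 0], [0.01, 0.4, 0], 255], [[0, 0, 0], [0.01, 0.4, 0], 255], [[0, 0, 0], [0.01, 0.3, 0], 255], [[0, 0, 0], [0.01, 0.3, 0], 255]]}}

```text
clock: 10.35
tool_pos: [0.5385, 0.0239, 0.0413]
eef_rot: [0.643, 0.629, -0.314, 0.304]
contact_force: [0.1, -4.0, -0.6]
opening: 0.004
```

Run:
```python
from h import *
t=snap("top")["color"][:,:,::-1];s=snap("side")["color"][:,:,::-1]
a=cv2.resize(t[160:240,180:280],None,fx=4,fy=4,interpolation=2);b=cv2.resize(s[160:260,200:300],None,fx=4,fy=4,interpolation=2)
cv2.imwrite("pics/g7.png",np.hstack([cv2.copyMakeBorder(a,0,80,0,0,0),b]));st=r.get_state();print(st["tool_pos"],st["eef_rot"],st["opening"],st["clock"],st["contact_force"],st["q"])
```

```text
[0.5378 0.0266 0.0422] [ 0.6418  0.6312 -0.3124  0.3033] 0.009230908964372864 10.45 [0.9574 0.0539 0.7187] [ 0.6426  1.1982 -0.7744  1.8644  0.156   0.3885  0.0646]
```

View pics/g7.png

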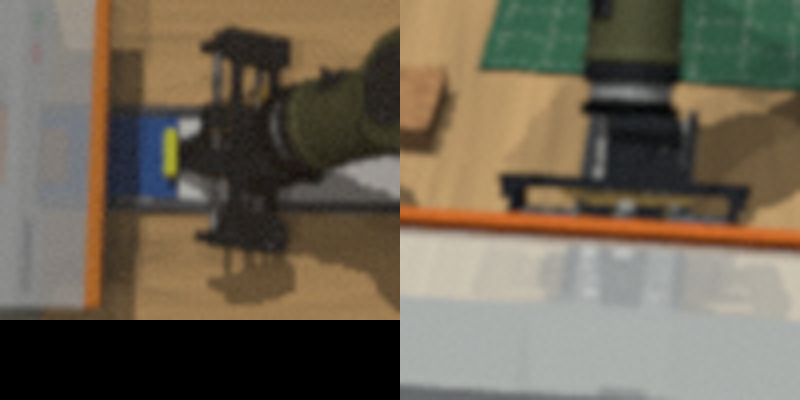

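Request:
{"api": "play_rows", "payload": {"targets": [[[0, 0, 0], [0.008, 0.3, 0], 255], [[0, 0, 0], [0.008, 0.3, 0], 255], [[0, 0, 0], [0.008, 0.3, 0], 255], [[0, 0, 0], [0.008, 0.3, 0], 255]]}}

```text
clock: 10.85
tool_pos: [0.5391, 0.0737, 0.0417]
eef_rot: [0.642, 0.63, -0.313, 0.303]
contact_force: [-0.7, -2.4, -1.2]
opening: 0.005
```

Run:
```python
from h import *
st=r.get_state();print(st["tool_pos"],st["eef_rot"],st["q"],st["contact_force"])
```

```text
[0.5391 0.0737 0.0417] [ 0.6423  0.6304 -0.3133  0.3031] [ 0.5574  1.1923 -0.7656  1.8969  0.1354  0.3053  0.0159] [-0.6882 -2.3856 -1.1804]
```

Request:
{"api": "play_rows", "payload": {"targets": [[[0, 0, 0], [0.004, 0.2, 0], 255], [[0, 0, 0], [0.004, 0.2, 0], 255], [[0, 0, 0], [0.004, 0.15, 0], 255]]}}

```text
clock: 11.15
tool_pos: [0.5394, 0.0959, 0.0418]
eef_rot: [0.642, 0.631, -0.313, 0.303]
contact_force: [0.5, -2.4, -1.3]
opening: 0.008
```

Request:
{"api": "play_rows", "payload": {"targets": [[[0, 0, 0], [0.003, 0.1, 0], 255], [[0, 0, 0], [0.003, 0.1, 0], 255]]}}

```text
clock: 11.35
tool_pos: [0.5398, 0.1035, 0.0419]
eef_rot: [0.642, 0.631, -0.313, 0.303]
contact_force: [-1.3, -0.8, -1.0]
opening: 0.005
```

Request:
{"api": "play_rows", "payload": {"targets": [[[0, 0, 0], [0.003, 0.1, 0], 255], [[0, 0, 0], [0.003, 0.08, 0], 255]]}}

```text
clock: 11.55
tool_pos: [0.5403, 0.1075, 0.0413]
eef_rot: [0.642, 0.629, -0.315, 0.304]
contact_force: [-4.3, -23.1, 16.8]
opening: 0.002
```

Request:
{"api": "play_rows", "payload": {"targets": [[[0, 0, 0], [0, 0.05, 0], 255], [[0, 0, 0], [0, 0.05, 0], 255]]}}

```text
clock: 11.75
tool_pos: [0.5403, 0.1079, 0.0412]
eef_rot: [0.642, 0.628, -0.317, 0.305]
contact_force: [-6.2, -33.4, 25.8]
opening: 0.006
```

Run:
```python
from h import *
t=snap("top")["color"][:,:,::-1];s=snap("side")["color"][:,:,::-1]
a=cv2.resize(t[160:240,140:240],None,fx=4,fy=4,interpolation=2);b=cv2.resize(s[180:280,200:300],None,fx=4,fy=4,interpolation=2)
cv2.imwrite("pics/g8.png",np.hstack([cv2.copyMakeBorder(a,0,80,0,0,0),b]));st=r.get_state();print(st["tool_pos"],st["eef_rot"],st["opening"],st["clock"],st["contact_force"],st["q"])
```

```text
[0.5403 0.1078 0.0413] [ 0.6424  0.6278 -0.3167  0.3047] 0.007128819779850791 11.85 [ -4.6452 -26.4026  18.5818] [ 0.4867  1.1837 -0.7522  1.9148  0.116   0.2458 -0.0226]
```

View pics/g8.png

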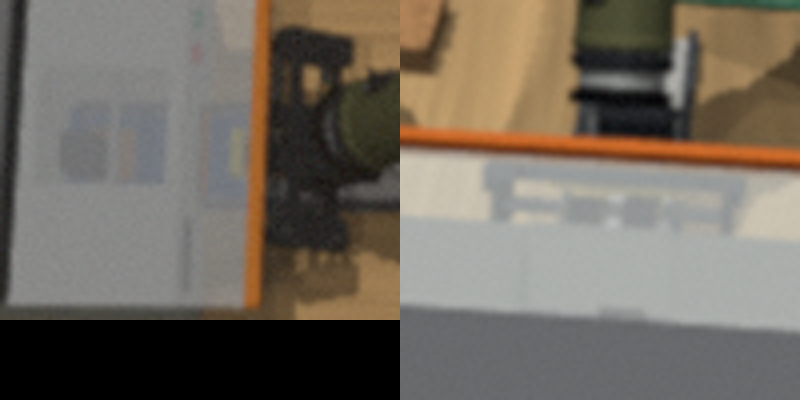

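The resistance jumped to about 25–33 N at TCP y = 0.1075, against a predicted home of 0.109, so the tray is on the stop. I'll back off.

Request:
{"api": "play_rows", "payload": {"targets": [[[0, 0, 0], [0, -0.15, 0], 255], [[0, 0, 0], [0, -0.3, 0], 255], [[0, 0, 0], [0, -0.6, 0], 255], [[0, 0, 0], [0, -0.9, 0], 255], [[0, 0, 0], [0, -1, 0], 255]]}}

```text
clock: 12.35
tool_pos: [0.54, -0.0034, 0.0424]
eef_rot: [0.642, 0.632, -0.312, 0.303]
contact_force: [0.2, 0.2, 0.4]
opening: 0.008
```

Request:
{"api": "play_rows", "payload": {"targets": [[[0, 0, 0], [0, -1, 0.3], 255], [[0, 0, 0], [0, -1, 0.6], 255], [[0, 0, 0], [0, -0.8, 1], 255], [[0, 0, 0], [0, -0.6, 1], 255], [[0, 0, 0], [0, 0, 0.6], 255]]}}

```text
clock: 12.85
tool_pos: [0.5416, -0.1433, 0.183]
eef_rot: [0.645, 0.627, -0.314, 0.304]
contact_force: [-0.5, 0.9, -0.3]
opening: 0.006
```

Run:
```python
from h import *
T=snap("top","top9");S=snap("side","side9")
t=T["color"][:,:,::-1];s=S["color"][:,:,::-1]
a=cv2.resize(t[160:240,140:240],None,fx=4,fy=4,interpolation=2);b=cv2.resize(s[180:280,200:300],None,fx=4,fy=4,interpolation=2)
cv2.imwrite("pics/g9.png",np.hstack([cv2.copyMakeBorder(a,0,80,0,0,0),b]));st=r.get_state();print(st["tool_pos"],st["clock"],st["contact_force"])
for nm,p in(("lip rear",[.538,.132,.041]),("lip -x",[.518,.132,.041]),("lip front",[.538,.142,.041]),("rear base",[.538,.132,.011]),("flap",[.538,.167,.06]),("rplate out top",[.54,.219,.041]),("front top",[.54,.285,.041])): print(nm,(proj(T,p)-[140,160])*4,(proj(S,p)-[200,180])*4)
```

```text
[ 0.5421 -0.1395  0.1845] 12.95 [-0.3698  0.2058 -0.0647]
lip rear [239.6457 150.5972] [208.5981 305.4476]
lip -x [239.2764 173.0492] [236.6892 306.8251]
lip front [228.2555 150.7019] [207.6583 315.5663]
rear base [243.9109 156.6244] [208.4517 334.9626]
flap [196.477  147.0253] [205.3252 322.1954]
rplate out top [140.5836 149.2694] [197.0665 397.5839]
front top [ 65.3582 149.9609] [189.7849 474.5978]
```

View pics/g9.png

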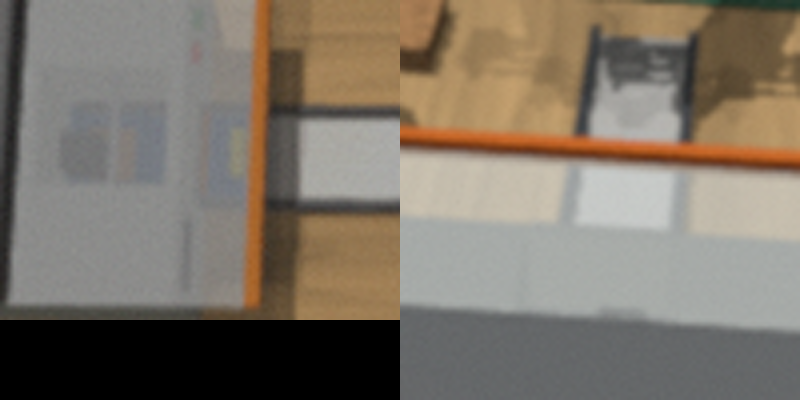

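View pics/top9.png

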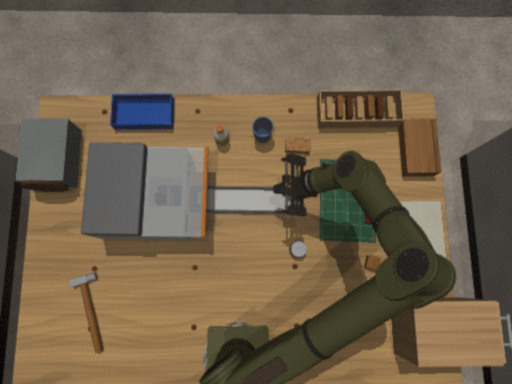

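Run:
```python
from h import *
T=snap("top");c=T["color"][:,:,::-1]
a=c[176:222,140:216].astype(np.float32)
a=np.clip((a-70)*2.6,0,255).astype(np.uint8)
cv2.imwrite("pics/g10.png",cv2.resize(a,None,fx=10,fy=10,interpolation=2))
R=c[198:202,140:216].mean(0).astype(int)
for i in range(76): print(140+i,R[i],end=' ; ')
```

```text
140 [66 65 67] ; 141 [45 45 46] ; 142 [39 41 41] ; 143 [55 56 58] ; 144 [94 95 94] ; 145 [131 132 132] ; 146 [140 141 141] ; 147 [137 138 137] ; 148 [137 138 138] ; 149 [133 135 134] ; 150 [132 134 131] ; 151 [132 134 133] ; 152 [131 132 132] ; 153 [131 132 132] ; 154 [125 127 126] ; 155 [120 118 119] ; 156 [116 116 115] ; 157 [116 116 116] ; 158 [116 116 115] ; 159 [118 117 118] ; 160 [116 117 116] ; 161 [118 118 117] ; 162 [116 117 116] ; 163 [117 117 117] ; 164 [117 116 116] ; 165 [117 116 116] ; 166 [121 120 120] ; 167 [130 130 130] ; 168 [130 130 131] ; 169 [125 127 130] ; 170 [122 127 131] ; 171 [120 124 129] ; 172 [121 125 130] ; 173 [123 124 128] ; 174 [127 123 121] ; 175 [130 123 118] ; 176 [126 121 117] ; 177 [127 121 118] ; 178 [129 123 117] ; 179 [129 122 119] ; 180 [131 125 122] ; 181 [134 133 131] ; 182 [139 139 139] ; 183 [139 140 140] ; 184 [139 139 139] ; 185 [133 135 136] ; 186 [133 134 134] ; 187 [132 133 132] ; 188 [131 133 132] ; 189 [126 127 129] ; 190 [120 124 130] ; 191 [120 123 129] ; 192 [128 124 123] ; 193 [129 123 118] ; 194 [129 124 120] ; 195 [128 123 118] ; 196 [128 125 122] ; 197 [123 129 128] ; 198 [118 135 138] ; 199 [119 137 141] ; 200 [118 132 137] ; 201 [115 129 141] ; 202 [ 85 117 154] ; 203 [ 53 105 165] ; 204 [ 44 102 168] ; 205 [ 47  95 155] ; 206 [ 52  74 106] ; 207 [67 72 80] ; 208 [70 75 76] ; 209 [73 77 80] ; 210 [80 83 87] ; 211 [82 87 90] ; 212 [82 85 89] ; 213 [84 88 91] ; 214 [104 108 113] ; 215 [141 146 149] ;
```

View pics/g10.png

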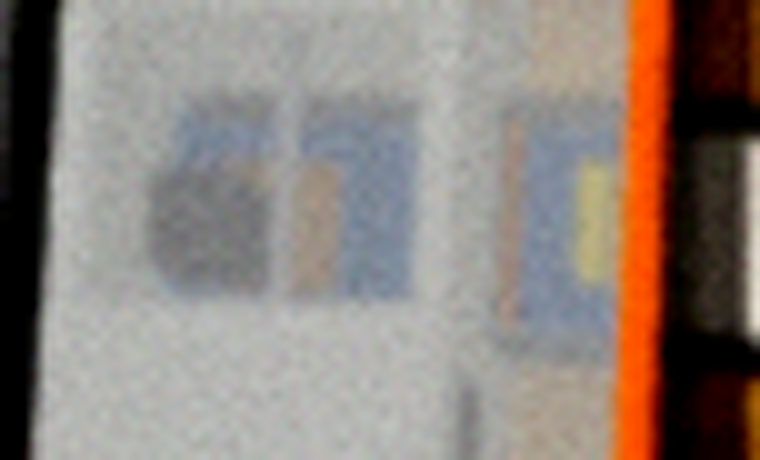

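Run:
```python
from h import *
T=snap("top")
for p in([.539,.167,.06],[.539,.167,.015],[.539,.142,.041],[.539,.132,.041],[.539,.132,.011]): print(p,proj(T,p)[0])
a=cv2.imread("pics/side0.png");b=cv2.imread("pics/side9.png")
cv2.imwrite("pics/cmp.png",np.hstack([cv2.resize(a[110:260,130:340],None,fx=1.9,fy=1.9),cv2.resize(b[110:260,130:340],None,fx=1.9,fy=1.9)]))
```

```text
[0.539, 0.167, 0.06] 189.1253572820538
[0.539, 0.167, 0.015] 191.04527905204625
[0.539, 0.142, 0.041] 197.06886430146963
[0.539, 0.132, 0.041] 199.91602021457152
[0.539, 0.132, 0.011] 200.98210668919162
```

View pics/cmp.png

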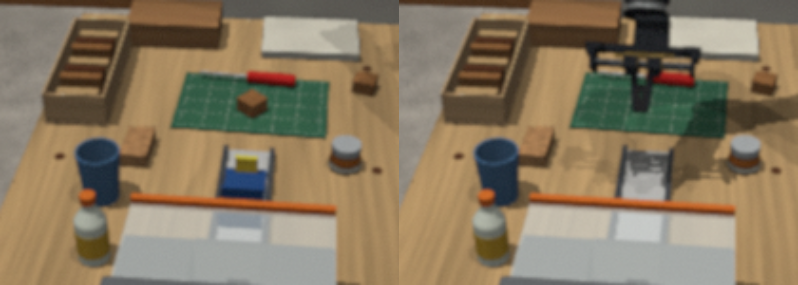

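The lip spans u = 197–201, against a predicted 197.1–201.0 for home. The orange flap strip at u = 189.5–192 fits a shut flap (189.1–191.0). The blank's brown shows in the pocket, and the other items have not moved. I'll hand in.

```bash
python3 -c "
from plant import r
print(r.finish_job())"
```

```text
the job is handed in; nothing more can be done
None
```

The blank is in the tray's pocket, the tray is home against the stop, and the job is handed in at about 13 s of the 61 s allowed; no verdict is reported.

I picked the left-hand blank off the green mat, turned it square to the lane and released it flat in the pocket. I then pushed the tray by its yellow lip with shut fingers, leaned back about 38°, until it met the stop. The push ended at about 33 N on the y axis, and the tool was then backed off to about 180 mm above the bench, touching nothing.

**Last checks:**
- **Tray home:** the lip seen through the visor lies within about 1 pixel (roughly 3 mm) of where home predicts. Contact also came within 2 mm of the predicted tool position.
- **Flap shut:** an orange strip shows where a shut flap should be. This was seen only faintly through the visor, so it is less certain than the rest.
- **Blank in place:** its brown shows in the pocket inside the engraver, also through the visor.
- **Other things:** the glue, cup, cork block, stain jar and look-alike block show no movement between the first and last pictures. The screwdriver is partly hidden by the gripper in the last one; what shows of it is unmoved.

No check disagreed. One reading I did not explain: at the stop the force also had an upward part of about 26 N, which I take to be the fingertips bearing on the lip.

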